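# Show a screwdriver blade to the inspection camera

### The job

Pick the red-handled screwdriver out of the tool tray and show its blade to the inspection camera: the tip 12 cm straight in front of the middle of the lens, the screwdriver level and square across the line of sight, blade pointing left and handle to the right as the robot looks at the camera. Finish holding it still there in the gripper, without having pushed the camera or disturbed the other tools in the tray.

Things in the scene. Friction and masses are not known exactly. Their poses are not given: they have to be found in the camera images.
- screwdriver: slot screwdriver, 180 mm long, 0.085 kg, flat on the tray floor. Long axis is its y: steel shaft (6 mm thick) to -y, blade end at y = -90; red handle 26 mm wide and high from y = +2 to +90. Origin mid-length on its underside, z up; shaft centre line at z = 13. Weight mostly in the handle: gripped firmly at y = 20 to 60 it stays level. Blade points roughly away from the robot at the start
- blade_tip (a point): the tip of the screwdriver's blade, on the shaft's centre line, at (0, -90, 13) mm in the screwdriver's frame; axes as the screwdriver's
- focus (a point): the point in the air 120 mm straight in front of the middle of the lens, where the tip shall be. Axes are the camera's: -x is the way it looks (roughly towards the robot), +y is to the left as the robot looks at the camera, z up. The line of sight is level, 170 to 250 mm above the worktop
- lens (a point): middle of the lens's front glass; axes as focus. The lens (40 mm across, aluminium rim) is on a white camera body 46 mm wide and high, clamped to a steel column (16 mm thick, 322 mm high, axis 96 mm behind the glass) on a dark foot 120 x 90 x 12 mm. Fixed during the job; only a push over 20 N up or down slides the head on its column
- tray: grey open tray, fixed, 220 mm (its x) by 300 mm (its y), 30 mm high, walls 4 mm and floor 4 mm thick. Origin under its centre, at the worktop. Four hand tools lie side by side in it, roughly along its x, about 62 mm from centre line to centre line; which lies where changes
- marker_2: blue felt marker in the tray, 134 mm along its own y, 17 mm wide, 18 mm high, origin at the middle of its underside; to be left alone
- marker_1: white felt marker with a black cap in the tray, 134 mm along its own y, 17 mm wide, 18 mm high, origin at the middle of its underside; to be left alone
- tweezers: steel tweezers in the tray, 127 mm along their own y, 14 mm wide, 9 mm high, origin at the middle of their underside; to be left alone

How it is judged:
On the way:
1. the screwdriver is lifted clear of the tray in the gripper (height (world z) of screwdriver above 0.06 m and contact force between screwdriver and the fingers above 0.5 N and contact force between screwdriver and tray below 0.05 N), for 0.2 s.
At the end, for the whole second after the job is handed in: Tip within 15 mm of the point 120 mm before the lens; shaft level within 8 deg, square across the view within 10 deg, blade to the left; held still in the gripper (under 20 mm/s, 0.15 rad/s), off the tray; camera moved under 5 mm, the other tools under 20 mm (distance between blade_tip and focus below 0.015 m and angle between screwdriver's own y axis and vertical between 1.431 and 1.711 rad and angle between the y axis of screwdriver and the y axis of focus, either way round below 0.175 rad and y of screwdriver in the frame of focus below -0.06 m and height (world z) of blade_tip above 0.14 m and contact force between screwdriver and the fingers above 0.5 N and contact force between screwdriver and tray below 0.05 N and linear speed of screwdriver below 0.02 m/s and angular speed of screwdriver below 0.15 rad/s and distance of focus from where it was at the start of the episode below 0.005 m and distance of each of marker_2, marker_1, tweezers from where it was at the start of the episode below 0.02 m); the arm keeps its last pose, push and grip.
It fails at once if the camera is pushed out of place by more than 5 mm (distance of focus from where it was at the start of the episode above 0.005 m).
It fails at once if another tool in the tray is disturbed (moved more than 20 mm) (distance of any of marker_2, marker_1, tweezers from where it was at the start of the episode above 0.02 m).
It also fails if it takes over 40 s, if anything falls off the work surface, if the arm or the gripper's body presses on something with over 40 N, if the wrist force passes 120 N, or if a joint passes its speed limit or range.

### The arm

A 7-joint arm with a two-finger parallel gripper is mounted at the origin on a cart in front of the work surface, level with it; the furniture and walls round the work are solid. World frame = base frame: x ahead of the robot, y to its left, z up, the work surface at z = 0. Lengths are in m, angles in rad, forces in N, time in s.
With the tool pointing down it reaches from about 0.35 to 0.775 m from the base axis. Payload 3.1 kg.
Tool frame: the origin (TCP) lies at the very end of the fingers, on their centre line; the grasp point (between the pads) lies grip_point_offset behind it (grip_point_offset is the distance from the TCP to the grasp point, in m); x points along the fingers, y is the direction in which the jaws open and shut, and the axes are right-handed (so a half turn about x gives the same grasp; the last joint's range is limited). The gripper opens to 85 mm and grips with 20 to 120 N. Pads are 22 mm wide; open, the fingers measure 114 mm over their backs; the gripper's body (76 mm by 85 mm) begins 54 mm behind the grasp point. The pads swing forward as they close: fully open they stand 13 mm farther back than shut.
Start: joints at [-0.042, 0.311, 0.014, 1.512, -0.004, 1.319, -0.027], TCP at [0.55, 0, 0.231] pointing down, gripper open.
Joint ranges: [-2.7, 2.7], [-0.3, 1.91], [-1.27, 1.3], [0.12, 2.57], [-1.44, 4.58], [0.2, 2.03], [-3.05, 3.05]. Speed limits (rad/s): [2.79, 2.79, 3.14, 3.14, 3.14, 3.14, 3.14].

### API

Orientations are given as a unit quaternion [x, y, z, w].
In Python, from workcell import * gives the robot as it stands.
- The arm moves only by the shell command python3 -m crank 'ROWS' [FORCE]. ROWS is JSON, one flat list of numbers, 5 for each row, row after row: the closure, from -1 (fully open) to 1 (shut), so that 0 is half open, then the shift along the world's x, y, z in cm, then the turn about the world's z in degrees. In form: [gripper, dx, dy, dz, twist, gripper, dx, dy, dz, twist, ...]. A call has 1 to 5 rows; each row is the pose to reach, as a shift and turn from the pose commanded when the call began; what a row does not reach only later rows make up. A row lasts 1/12 s, in which the tool goes at most 41.7 mm and 7.16 degrees, less where a joint would pass 70% of its speed; a pose out of reach is approached as far as the arm can. A call with a gripper value outside its range is refused whole. The fingers move at their own pace and stop on an object; FORCE is the grip in N (left out, the last holds). Time passes only in rows, so rows that repeat a pose let the fingers close. It gives the time, the measured TCP pose, the force and the opening at its end, in the units of the state.
- observe(): the state, without advancing time (a new reading comes with each control period).
- get_image(name): name is "scene" or "side" or "wrist"; returns a dict with "color" (480x640x3 uint8, red, green, blue), "range_z" (480x640 float32, m along the optical axis (not along the pixel's ray), 0 where there is no reading), "intrinsics" (3x3 intrinsics, pixels), "R" (3x3) and "t" (3): a world point X has camera coordinates R X + t; the wrist camera has in their place "T_tool_cam" (4x4, takes a point from camera to tool coordinates, whose origin is the TCP and whose axes are the tool frame's). Camera axes: x right, y down, z forward; pixel columns grow to the right and rows downward; lengths in m; the calibration is good to about 2 mm. The wrist camera is an equidistant fisheye: a pixel r from the principal point sees the ray r / f radians off the axis. A picture is of the moment at which its call begins: read the wrist's pose just before it.
- close_job(): hands the job in, once; it reports no verdict.
Trained networks look in the newest picture that a camera, given by its name, has taken for a name from the list of things; names that differ only in an ending like _2 or _b are one class to them, and where a whole thing is asked for, a point or a joint stands for the part that bears it (a point fixed in the world has none). Each returns a list of dicts, best first, with "conf" (0 to 1); they miss things now and then, are a little off and sometimes report something else, mostly with a low value. They report only what shows in the picture. A call takes as long as a camera call.
- boxes_of(camera, target): "bbox" ([left, top, width, height] in pixels, round what is visible of it).
- cut_out(camera, target): "mask" (480x640 bool, what is visible of it) and "bbox" ([left, top, width, height] in pixels, round what is visible of it).
The state is a dict: "time": time; "joints": joint angles; "joint_velocities": joint speeds; "joint_efforts": joint torques, N m; "tcp_pos": TCP position; "ee_rot": TCP orientation; "force": force on the tool from outside, world axes, zero at the start; "wrist_torque": the same for the moment, N m; "gripper_width": finger opening in m.
Only numpy, scipy, OpenCV 4.12 (cv2) and the standard library are available. Lean on these libraries where they do the work, as an engineer would, in place of code of your own. Each camera call takes 0.05 s, during which the arm holds its last target.

## Working session

There is one attempt and no reset: what is moved stays moved. The work goes in short steps, Python scripts to look and compute and a shell command to move; the robot and the scene stay as the last step left them, time stands still between calls to the robot, and variables do not carry over. Pictures are saved under pics/ and viewed, and the job is handed in when it is done.

```bash
mkdir -p pics; ls; cat > h.py <<'E'
from workcell import *
import numpy as np, cv2
def save(im,n): cv2.imwrite('pics/'+n+'.png',cv2.cvtColor(im['color'],cv2.COLOR_RGB2BGR))
def pts(im,mask=None):
    z=im['range_z'];m=z>0
    if mask is not None: m=m&mask
    v,u=np.nonzero(m);z=z[m];K=im['intrinsics']
    c=np.stack([(u-K[0,2])/K[0,0]*z,(v-K[1,2])/K[1,1]*z,z],1)
    return (c-im['t'])@im['R'],np.stack([u,v],1)
E
python3 - <<'E'
from h import *
s=observe();print(s)
try: print(grip_point_offset)
except Exception as e: print(e)
for c in ['scene','side']:
    im=get_image(c);save(im,c+'0');print(c,im['t']@-im['R'],im['R'][2])
    for t in ['screwdriver','lens','tray']:
        for d in cut_out(c,t)[:2]:
            P,_=pts(im,d['mask']);
            print(t,d['conf'],d['bbox'],d['mask'].sum(),np.median(P,0) if len(P) else None)
E
```

```text
pics
{'time': 0.0, 'joints': array([-0.04171572,  0.31171805,  0.01398475,  1.51313487, -0.0044362 ,
        1.31912853, -0.02719164]), 'joint_velocities': array([ 0.00045704, -0.00038468,  0.00034972, -0.00051049, -0.00056595,
       -0.0002065 ,  0.00155302]), 'joint_efforts': array([-8.45983850e-04, -3.79911804e+01,  1.45537080e-01, -2.30588043e+01,
        1.22032766e-02,  1.37352623e-02,  4.05736500e-06]), 'tcp_pos': array([5.49259094e-01, 3.65453341e-05, 2.30193764e-01]), 'ee_rot': array([ 0.49937095,  0.5005987 , -0.50057917,  0.49944979]), 'force': array([-0.58119409,  0.70882484,  0.4651479 ]), 'wrist_torque': array([ 0.04402572, -0.06966932,  0.06698582]), 'gripper_width': 0.08511842465903088}
0.0187
scene [ 0.08745321 -0.73458771  0.82244418] [ 0.44173094  0.66155544 -0.6059853 ]
screwdriver 0.98 [292.0, 312.0, 54.5, 48.8] 564 [ 0.46872638 -0.1432589   0.02312287]
lens 0.58 [260.5, 120.2, 29.9, 24.0] 491 [0.65957571 0.32068168 0.25914059]
side [ 0.43513935 -1.26322807  0.65549635] [ 0.09350288  0.91790003 -0.38563809]
screwdriver 0.67 [265.3, 299.7, 66.6, 20.7] 465 [ 0.46795495 -0.14788183  0.01843753]
lens 0.75 [333.2, 151.6, 37.3, 18.9] 427 [0.69618359 0.30804001 0.25200523]
tray 0.61 [253.7, 282.8, 138.8, 95.5] 7444 [ 0.53821366 -0.24142298  0.00347055]
```

View pics/scene0.png

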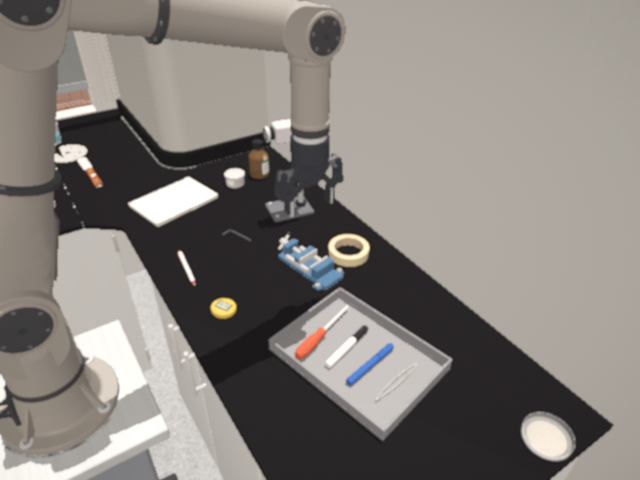

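View pics/side0.png

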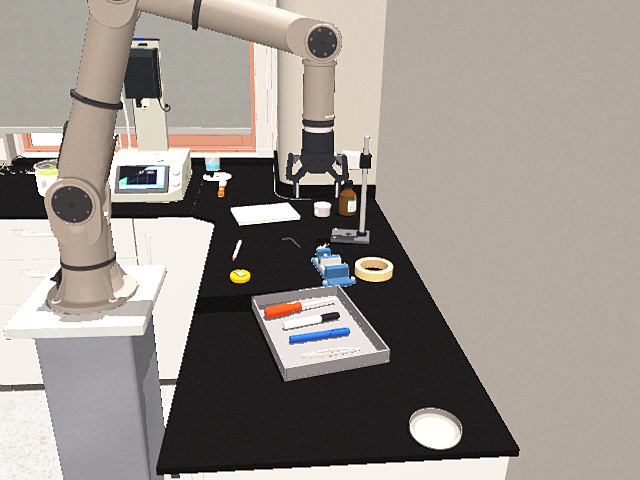

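The screwdriver lies in the tray at scene px (296-348, 307-358), nearest the tray's +y wall, with the blade pointing away. The white marker is next to it. The camera's white body is at about (270-295, 120-140) in scene and (345-370, 150-168) in side, partly hidden by the arm. Next I measure the handle and shaft axis and the camera.

```bash
python3 - <<'E'
from h import *
np.set_printoptions(precision=4,suppress=True)
for c in ['scene','side']:
    im=get_image(c)
    P,uv=pts(im); col=im['color'][uv[:,1],uv[:,0]].astype(int)
    # red handle
    red=(col[:,0]>150)&(col[:,1]<90)&(col[:,2]<90)&(P[:,0]>.38)&(P[:,0]<.65)&(abs(P[:,1]+.15)<.1)
    R=P[red];print(c,'red n',red.sum(),R.min(0),R.max(0))
    xy=R[:,:2];m=xy.mean(0);d=np.linalg.svd(xy-m,full_matrices=False)[2][0];print('handle axis',m,d,np.degrees(np.arctan2(d[1],d[0])),'ext',((xy-m)@d).min(),((xy-m)@d).max())
    ds=cut_out(c,'screwdriver')
    if ds:
        S,_=pts(im,ds[0]['mask']);xy=S[:,:2];m=xy.mean(0);d=np.linalg.svd(xy-m,full_matrices=False)[2][0]
        print('whole',m,d*np.sign(d[0]),np.degrees(np.arctan(d[1]/d[0])));q=(xy-m)@(d*np.sign(d[0]));print(S[q.argmin()],S[q.argmax()],np.ptp(q))
    # tray outline
    T=P[(abs(P[:,2]-.03)<.004)&(P[:,0]>.35)&(P[:,0]<.75)&(P[:,1]<0)&(P[:,1]>-.55)]
    if len(T): print('tray rim',cv2.minAreaRect(T[:,:2].astype(np.float32)),len(T))
    # camera cloud
    for t in ['marker_1','lens']:
        for dd in cut_out(c,t)[:3]:
            M,_=pts(im,dd['mask']);print(t,dd['conf'],dd['bbox'],np.median(M,0) if len(M) else None)
    B=(P[:,2]>.1)&(P[:,2]<.35)&(P[:,0]>.55)&(P[:,0]<.95)&(P[:,1]>.05)&(P[:,1]<.5)
    W=B&(col.min(1)>150); print('white',W.sum(), np.percentile(P[W],[2,50,98],axis=0) if W.sum() else '', uv[W].min(0),uv[W].max(0))
    cr={'scene':(230,90,130,150),'side':(310,120,100,140)}[c];x,y,w,h=cr
    cv2.imwrite('pics/%s_cam.png'%c,cv2.resize(im['color'][y:y+h,x:x+w,::-1],None,fx=4,fy=4,interpolation=cv2.INTER_NEAREST))
E
```

```text
scene red n 33 [ 0.4243 -0.1638  0.0116] [ 0.4706 -0.1518  0.0241]
handle axis [ 0.439  -0.1578] [-0.9954 -0.096 ] -174.48849881730817 ext -0.032061322643900214 0.014268228809994003
whole [ 0.4785 -0.1392] [0.9283 0.3718] 21.824271544818583
[ 0.4249 -0.1601  0.0241] [ 0.5923 -0.0847  0.0063] 0.18341274952474196
tray rim ((0.5352911353111267, -0.21542896330356598), (0.2243233621120453, 0.30173712968826294), 13.294364929199219) 1320
marker_1 0.82 [346.2, 346.9, 48.6, 39.1] [ 0.5337 -0.2501  0.0182]
marker_1 0.71 [329.8, 326.3, 38.7, 40.8] [ 0.5257 -0.1876  0.0185]
lens 0.8 [264.0, 117.8, 30.5, 25.9] [0.6599 0.3206 0.2593]
white 6775 [[0.6573 0.0554 0.1072]
 [0.8426 0.1909 0.2448]
 [0.8458 0.3493 0.3457]] [264  79] [407 211]
side red n 161 [ 0.4224 -0.1674  0.0049] [ 0.5081 -0.1325  0.0238]
handle axis [ 0.4629 -0.1534] [-0.9412 -0.338 ] -160.24734626309075 ext -0.04889477970142774 0.03878195928208167
whole [ 0.4763 -0.142 ] [0.9241 0.3821] 22.460955831670752
[ 0.4268 -0.1674  0.0135] [ 0.5832 -0.0717  0.0035] 0.18104943642797255
tray rim ((0.533271074295044, -0.2181478589773178), (0.2215689718723297, 0.30495312809944153), 13.395256042480469) 650
marker_1 0.96 [284.1, 315.2, 54.8, 12.6] [ 0.5274 -0.1911  0.0147]
marker_1 0.76 [289.4, 327.9, 59.8, 18.6] [ 0.5395 -0.2543  0.0145]
lens 0.59 [333.5, 150.4, 34.9, 19.9] [0.695  0.3081 0.2498]
white 3911 [[0.6751 0.0578 0.1058]
 [0.8401 0.2659 0.2337]
 [0.8422 0.4848 0.3445]] [333 116] [433 240]
```

View pics/scene_cam.png

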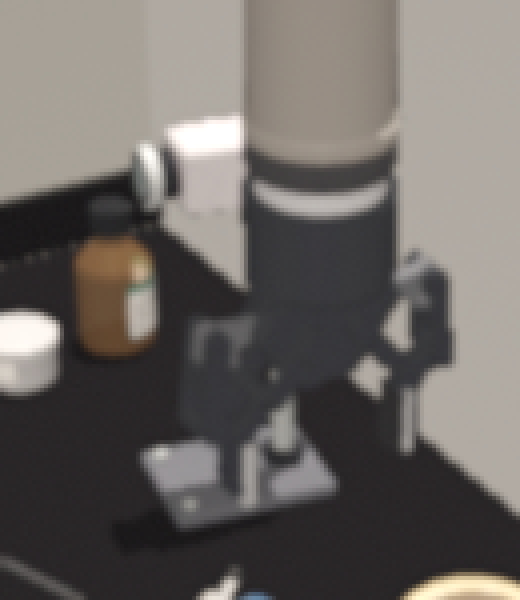

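View pics/side_cam.png

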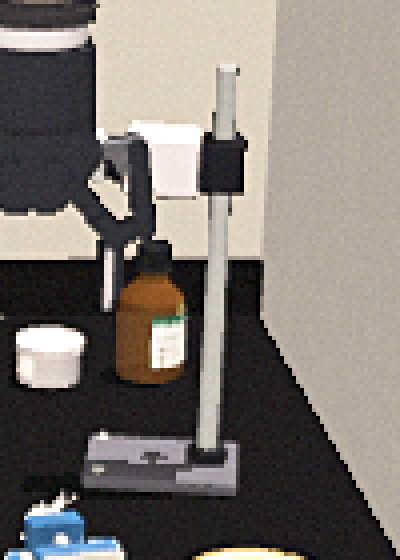

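```bash
python3 - <<'E'
from h import *
im=get_image('wrist');save(im,'wrist0');print(im['T_tool_cam'],im['intrinsics'])
E
```

```text
[[-1.26668974e-04 -3.12784625e-01  9.49824069e-01 -1.43155072e-01]
 [ 9.99999618e-01  7.81875912e-04  3.90838368e-04  2.16559018e-04]
 [-8.64892792e-04  9.49823756e-01  3.12784406e-01 -8.06669382e-02]
 [ 0.00000000e+00  0.00000000e+00  0.00000000e+00  1.00000000e+00]] [[371.64829954   0.         318.8092525 ]
 [  0.         371.64829954 238.1444786 ]
 [  0.           0.           1.        ]]
```

The arm hides much of the camera head in both views, so I move over the screwdriver and turn -69°. That sets the jaws across its roughly 21° axis, and I can look again from there.

```bash
python3 -m crank '[-1,-3,-4,0,-7, -1,-5,-8,0,-14, -1,-7,-11,0,-21, -1,-8,-14.5,0,-28, -1,-8,-14.5,0,-35]' 40; python3 -m crank '[-1,0,0,0,-7, -1,0,0,0,-14, -1,0,0,0,-21, -1,0,0,0,-28, -1,0,0,0,-34]'
python3 - <<'E'
from h import *
from scipy.spatial.transform import Rotation as Ro
np.set_printoptions(precision=4,suppress=True)
s=observe();print(s['time'],s['tcp_pos'],Ro.from_quat(s['ee_rot']).as_matrix(),s['joints'])
im=get_image('wrist');save(im,'wrist1')
for c in ['scene','side']:
    im=get_image(c);P,uv=pts(im);save(im,c+'1')
    for dd in cut_out(c,'lens')[:3]:
        M,_=pts(im,dd['mask']);print(c,dd['conf'],dd['bbox'],np.percentile(M,[3,50,97],axis=0))
    col=im['color'][uv[:,1],uv[:,0]].astype(int)
    cr={'scene':(230,90,130,150),'side':(310,120,100,140)}[c];x,y,w,h=cr
    cv2.imwrite('pics/%s_cam1.png'%c,cv2.resize(im['color'][y:y+h,x:x+w,::-1],None,fx=4,fy=4,interpolation=cv2.INTER_NEAREST))
E
```

```text
time: 1.27
tcp_pos: [0.4655, -0.1563, 0.232]
ee_rot: [-0.629, -0.318, 0.632, -0.322]
force: [-0.4, -1.2, 0.1]
gripper_width: 0.0854
time: 1.68
tcp_pos: [0.47, -0.145, 0.2314]
ee_rot: [0.696, 0.127, -0.696, 0.127]
force: [0.9, -0.2, -0.1]
gripper_width: 0.0854
1.6833 [ 0.47   -0.145   0.2314] [[ 0.0002  0.353  -0.9356]
 [-0.     -0.9356 -0.353 ]
 [-1.      0.0001 -0.0002]] [ 0.0548  0.1913  0.248   1.672  -0.0487  1.2841 -0.8978]
scene 0.79 [262.0, 119.3, 32.7, 26.1] [[0.6298 0.3055 0.2312]
 [0.6639 0.3186 0.2585]
 [0.7008 0.3511 0.2734]]
scene 0.48 [271.6, 283.5, 180.7, 155.0] [[ 0.4147 -0.3683  0.001 ]
 [ 0.5355 -0.2336  0.0047]
 [ 0.6574 -0.0664  0.0297]]
side 0.88 [333.1, 151.6, 36.5, 15.2] [[0.6302 0.2999 0.2265]
 [0.6813 0.3104 0.2509]
 [0.7318 0.3478 0.27  ]]
side 0.52 [284.3, 315.0, 53.5, 12.2] [[ 0.4709 -0.2109  0.0075]
 [ 0.527  -0.1914  0.015 ]
 [ 0.5851 -0.1714  0.0201]]
```

View pics/wrist1.png

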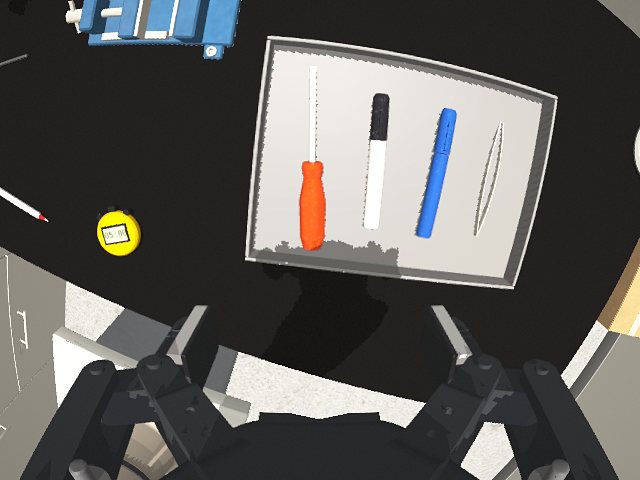

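View pics/scene_cam1.png

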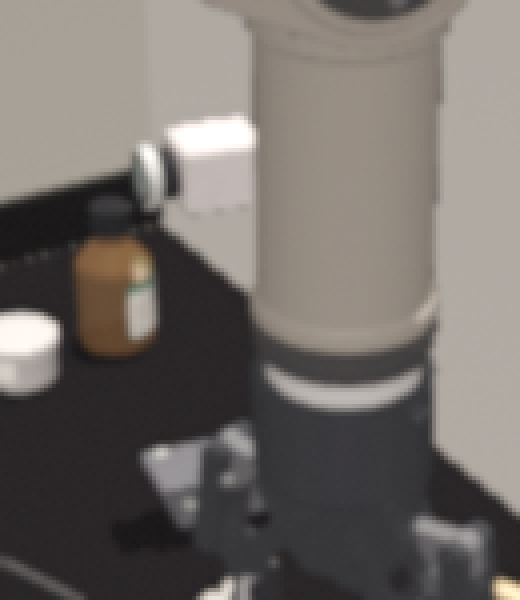

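View pics/side_cam1.png

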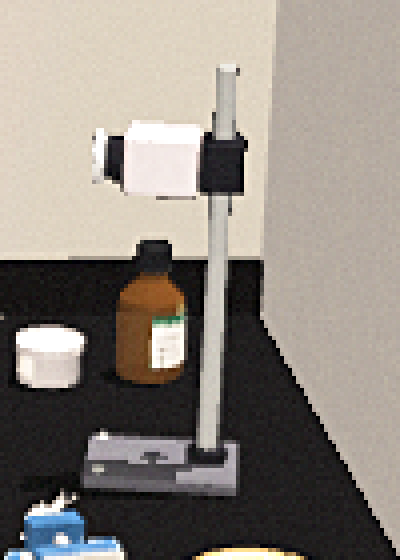

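The wrist view shows the whole screwdriver nearly straight: handle at px (313, 205), tip at (313, 67), white marker 62 mm to the right. The side view now shows the camera head unobstructed. I measure both.

```bash
cat >> h.py <<'E'
from scipy.spatial.transform import Rotation as Ro
np.set_printoptions(precision=4,suppress=True)
def wpts(im,s,mask=None):
    z=im['range_z'];m=z>0
    if mask is not None: m=m&mask
    v,u=np.nonzero(m);z=z[m];K=im['intrinsics']
    a=(u-K[0,2])/K[0,0];b=(v-K[1,2])/K[1,1];r=np.hypot(a,b)+1e-9
    t=np.tan(r)*z
    c=np.stack([a/r*t,b/r*t,z],1)
    T=im['T_tool_cam'];q=c@T[:3,:3].T+T[:3,3]
    return q@Ro.from_quat(s['ee_rot']).as_matrix().T+s['tcp_pos'],np.stack([u,v],1)
def axis(xy):
    m=xy.mean(0);d=np.linalg.svd(xy-m,full_matrices=False)[2][0];d*=np.sign(d[0]);q=(xy-m)@d
    return m,d,np.degrees(np.arctan2(d[1],d[0])),m+d*np.percentile(q,.5),m+d*np.percentile(q,99.5)
E
python3 - <<'E'
from h import *
s=observe();im=get_image('wrist')
for d in cut_out('wrist','screwdriver')[:2]:
    S,uv=wpts(im,s,d['mask']);print(d['conf'],d['bbox'],np.percentile(S,[1,50,99],axis=0))
    print('whole',axis(S[:,:2]))
    c=im['color'][uv[:,1],uv[:,0]].astype(int);r=(c[:,0]>120)&(c[:,1]<110)
    print('red',axis(S[r][:,:2]),S[r][:,2].max())
for t in ['marker','tweezers']:
    for d in cut_out('wrist','marker_1' if t=='marker' else t)[:2]:
        S,uv=wpts(im,s,d['mask']);print(t,d['conf'],np.median(S,0))
P,_=wpts(im,s);T=P[(abs(P[:,2]-.03)<.003)&(P[:,0]>.35)&(P[:,0]<.75)&(P[:,1]<0)&(P[:,1]>-.5)];print('rim',cv2.boxPoints(cv2.minAreaRect(T[:,:2].astype(np.float32))))
im=get_image('side');P,uv=pts(im);col=im['color'][uv[:,1],uv[:,0]].astype(int)
def reg(x0,x1,y0,y1): # crop px
    x0,x1,y0,y1=310+x0/4,310+x1/4,120+y0/4,120+y1/4
    return (uv[:,0]>=x0)&(uv[:,0]<=x1)&(uv[:,1]>=y0)&(uv[:,1]<=y1)&(P[:,0]<.83)&(P[:,1]<.45)
print('K',im['intrinsics'][0,0],-im['R'].T@im['t'])
for n,r in dict(rim=(88,108,125,185),bodyfront=(128,196,145,190),bodytop=(135,195,122,136),coltop=(220,234,75,130),collow=(200,216,220,420),foot=(88,235,435,470)).items():
    m=reg(*r);print(n,m.sum(),np.percentile(P[m],[3,25,50,75,97],axis=0) if m.sum() else '')
    if n=='bodyfront': print('body axis',axis(P[m][:,:2]))
    if n=='foot':
        Q=P[m&(abs(P[:,2]-.012)<.004)];print(cv2.minAreaRect(Q[:,:2].astype(np.float32)))
E
```

```text
0.85 [298.5, 65.5, 27.3, 183.5] [[ 0.4263 -0.1594  0.0173]
 [ 0.4749 -0.1352  0.0261]
 [ 0.5879 -0.094   0.031 ]]
whole (array([ 0.4824, -0.1332]), array([0.9371, 0.3491]), np.float64(20.43048707092266), array([ 0.426 , -0.1542]), array([ 0.5901, -0.0931]))
red (array([ 0.4645, -0.1402]), array([0.9377, 0.3475]), np.float64(20.33215399741937), array([ 0.4255, -0.1547]), array([ 0.506 , -0.1248])) 0.031550944719073604
marker 0.88 [ 0.5423 -0.2432  0.0196]
marker 0.56 [ 0.5304 -0.1814  0.0198]
tweezers 0.79 [ 0.5481 -0.3079  0.0095]
rim [[ 0.3906 -0.0939]
 [ 0.4607 -0.3872]
 [ 0.6753 -0.336 ]
 [ 0.6052 -0.0426]]
K 553.4184662833319 [ 0.4351 -1.2632  0.6555]
rim 61 [[0.6271 0.3169 0.2323]
 [0.6294 0.3208 0.243 ]
 [0.6332 0.3243 0.2512]
 [0.6365 0.3275 0.2598]
 [0.6396 0.3379 0.2654]]
bodyfront 197 [[0.6531 0.3002 0.2307]
 [0.6641 0.3058 0.2373]
 [0.677  0.3087 0.2461]
 [0.69   0.3121 0.2541]
 [0.7022 0.3166 0.2615]]
body axis (array([0.6773, 0.3089]), array([ 0.9842, -0.1769]), np.float64(-10.186923661738266), array([0.6525, 0.3134]), array([0.7024, 0.3044]))
bodytop 54 [[0.6595 0.308  0.2678]
 [0.6692 0.3183 0.2685]
 [0.6787 0.3272 0.2692]
 [0.6883 0.339  0.2701]
 [0.7002 0.3491 0.271 ]]
coltop 53 [[0.7184 0.3109 0.274 ]
 [0.7209 0.3148 0.2832]
 [0.724  0.3169 0.2935]
 [0.726  0.3197 0.3043]
 [0.7294 0.323  0.3122]]
collow 213 [[0.715  0.3092 0.0466]
 [0.7176 0.3142 0.0773]
 [0.7203 0.3173 0.113 ]
 [0.7235 0.3199 0.1549]
 [0.7287 0.3258 0.1982]]
foot 332 [[ 0.6361  0.3011 -0.0031]
 [ 0.662   0.3145  0.008 ]
 [ 0.6908  0.3293  0.0094]
 [ 0.7167  0.3551  0.0115]
 [ 0.7476  0.4033  0.0254]]
((0.6904281973838806, 0.33083656430244446), (0.07780150324106216, 0.11479388177394867), 83.52640533447266)
```

Screwdriver: axis 20.4°, tip at about (0.590, -0.093), butt at (0.425, -0.155). The grip point at y=+40 is about (0.472, -0.137). Clearance is 57 mm to the wall and 53 mm to the marker, so I narrow the jaws to about 50 mm before going down.

```bash
python3 -m crank '[-0.2,0.2,0.8,-4,0, -0.2,0.2,0.8,-8,0, -0.2,0.2,0.8,-12,0, -0.2,0.2,0.8,-16,0, -0.2,0.2,0.8,-16,0]' 40
python3 - <<'E'
from h import *
s=observe();im=get_image('wrist');save(im,'wrist2')
print(s['tcp_pos'],s['gripper_width'])
for d in cut_out('wrist','screwdriver')[:1]:
    S,uv=wpts(im,s,d['mask']);print(d['conf'],d['bbox'],axis(S[:,:2]))
    c=im['color'][uv[:,1],uv[:,0]].astype(int);r=(c[:,0]>120)&(c[:,1]<110);print('red',axis(S[r][:,:2]),S[r][:,2].max())
E
```

```text
time: 2.6
tcp_pos: [0.465, -0.1349, 0.0642]
ee_rot: [-0.69, -0.131, 0.701, -0.127]
force: [-1.1, 0.8, -0.3]
gripper_width: 0.0518
[ 0.465  -0.1349  0.0642] 0.05181349136271436
0.62 [304.3, 16.4, 46.4, 329.3] (array([ 0.4893, -0.1303]), array([0.9386, 0.3449]), np.float64(20.175851251081145), array([ 0.4254, -0.1538]), array([ 0.5907, -0.093 ]))
red (array([ 0.4661, -0.139 ]), array([0.9394, 0.3427]), np.float64(20.0430026640559), array([ 0.425, -0.154]), array([ 0.506 , -0.1244])) 0.03180715222046957
```

View pics/wrist2.png

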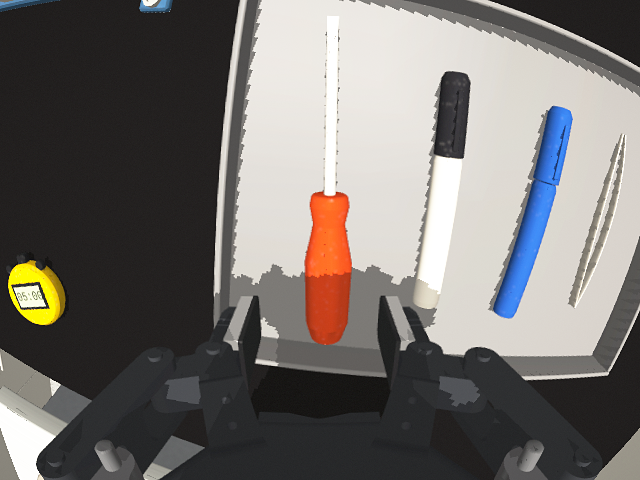

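Aligned: the handle is centred between the jaws at px (327, 290), and the markers and wall are clear. Going down.

```bash
python3 -m crank '[-0.2,0,0,0,0, -0.2,0,0,-2,0, -0.2,0,0,-4,0, -0.2,0,0,-5,0, -0.2,0,0,-5,0]' 40
```

```text
time: 3.12
tcp_pos: [0.4722, -0.137, 0.0217]
ee_rot: [0.695, 0.129, -0.695, 0.129]
force: [0.2, -0.1, -0.6]
gripper_width: 0.0511
```

```bash
python3 -m crank '[-0.2,0,0,-1.3,0, -0.2,0,0,-1.3,0, 0.5,0,0,-1.3,0, 1,0,0,-1.3,0, 1,0,0,-1.3,0]' 50;python3 -m crank '[1,0,0,0,0, 1,0,0,0,0, 1,0,0,0,0, 1,0,0,0,0]' 60
```

```text
time: 3.53
tcp_pos: [0.4737, -0.1375, 0.01]
ee_rot: [0.696, 0.128, -0.694, 0.129]
force: [0.8, -0.1, 6.5]
gripper_width: 0.0254
time: 3.87
tcp_pos: [0.4737, -0.1375, 0.01]
ee_rot: [0.696, 0.128, -0.694, 0.129]
force: [-1.0, 0.1, 7.3]
gripper_width: 0.0243
```

Gripped at 24 mm, with a light 7 N of upward contact. Lifting straight up.

```bash
python3 -m crank '[1,0,0,2,0, 1,0,0,5,0, 1,0,0,9,0, 1,0,0,13,0, 1,0,0,16,0]' 80;python3 -m crank '[1,0,0,3,0, 1,0,0,5,0, 1,0,0,5,0, 1,0,0,5,0]'
python3 - <<'E'
from h import *
s=observe();im=get_image('wrist');save(im,'wrist3')
print(s['tcp_pos'],s['gripper_width'],s['force'])
for d in cut_out('wrist','screwdriver')[:1]:
    S,uv=wpts(im,s,d['mask']);print(d['conf'],axis(S[:,:2]))
    g=(S[:,0]-s['tcp_pos'][0]);print(np.polyfit(g,S[:,2],1))
    T=(S-s['tcp_pos'])@Ro.from_quat(s['ee_rot']).as_matrix();i=T[:,2].argmin();print('tool frame far',T[i],T[T[:,2].argmax()])
for c in ['side','scene']:
    im=get_image(c);save(im,c+'3');P,uv=pts(im)
    for d in cut_out(c,'screwdriver')[:1]:
        S=pts(im,d['mask'])[0];print(c,d['conf'],axis(S[:,:2]),'z slope',np.polyfit(S[:,0],S[:,2],1)[0],np.median(S[:,2]))
    for d in cut_out(c,'lens')[:1]: print(d['conf'],d['bbox'])
E
```

```text
time: 4.28
tcp_pos: [0.4727, -0.1373, 0.1717]
ee_rot: [0.696, 0.128, -0.694, 0.129]
force: [0.8, -1.2, -0.6]
gripper_width: 0.0243
time: 4.62
tcp_pos: [0.4725, -0.1371, 0.2193]
ee_rot: [0.696, 0.129, -0.694, 0.129]
force: [-0.5, -0.1, -1.1]
gripper_width: 0.0244
[ 0.4725 -0.1371  0.2193] 0.02437884388002934 [-0.4591 -0.1491 -1.0992]
0.94 (array([ 0.4938, -0.129 ]), array([0.9299, 0.3679]), np.float64(21.58386913904018), array([ 0.4276, -0.1552]), array([ 0.5882, -0.0916]))
[0.1498 0.2296]
tool frame far [-0.0064  0.0038 -0.1265] [1.021  0.0656 1.0918]
side 0.65 (array([ 0.4776, -0.1044]), array([0.1539, 0.9881]), np.float64(81.14815365927223), array([ 0.467 , -0.1726]), array([0.5711, 0.4961])) z slope -0.4975573490429041 0.2234412300489909
scene 0.8 (array([ 0.4459, -0.1489]), array([0.5548, 0.832 ]), np.float64(56.30644964444405), array([ 0.4328, -0.1687]), array([0.5701, 0.0373])) z slope -0.9582826632251614 0.2318571769615939
0.97 [263.9, 117.3, 29.0, 26.0]
```

View pics/wrist3.png

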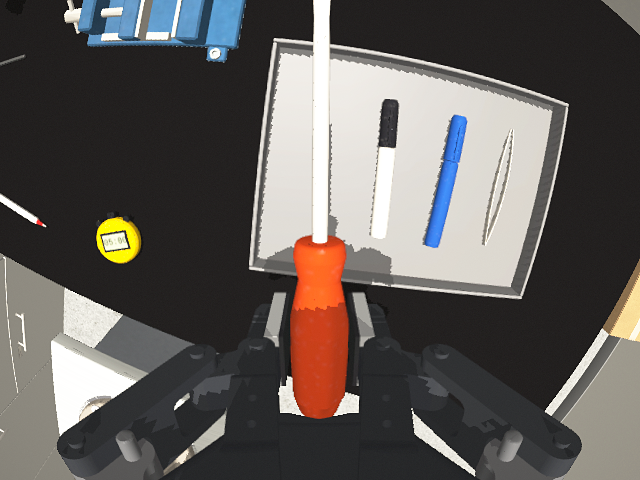

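View pics/side3.png

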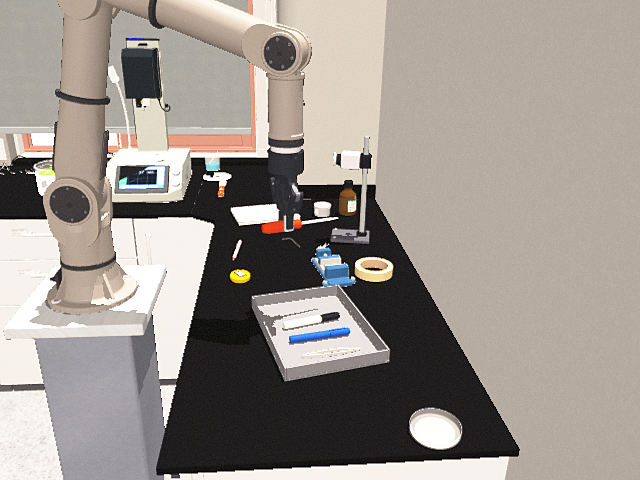

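View pics/scene3.png

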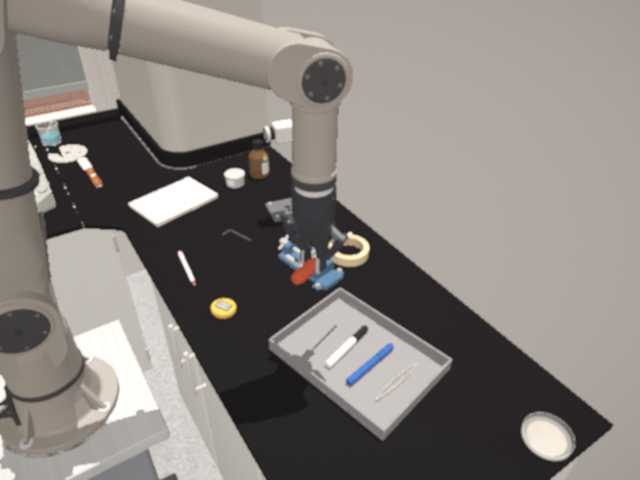

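Lifted cleanly, and the other tools haven't moved. Next I fit the tilt and tip position in the tool frame robustly, and refine the lens from the scene view (white body at px 264-293).

```bash
python3 - <<'E'
from h import *
s=observe();im=get_image('wrist');Rm=Ro.from_quat(s['ee_rot']).as_matrix();print(s['time'],s['tcp_pos'])
d=cut_out('wrist','screwdriver')[0];print(d['bbox'])
S,uv=wpts(im,s,d['mask']);T=(S-s['tcp_pos'])@Rm
T=T[(abs(T[:,0])<.06)&(abs(T[:,1])<.03)&(abs(T[:,2])<.16)]
for lo in np.arange(-.14,.06,.01):
    m=(T[:,2]>=lo)&(T[:,2]<lo+.01)
    if m.sum(): print('%.3f n%d'%(lo,m.sum()),np.median(T[m],0),'xtop',np.percentile(T[m][:,0],10))
im=get_image('scene');P,uv=pts(im);d=cut_out('scene','lens')[0];M,uv=pts(im,d['mask'])
c=im['color'][uv[:,1],uv[:,0]].astype(int)
print(len(M));g=M[(M[:,0]<.75)&(M[:,0]>.6)&(M[:,1]>.25)&(M[:,1]<.4)]
print('z pct',np.percentile(g[:,2],[1,10,50,90,99]))
top=g[g[:,2]>.264];print('top',len(top),np.percentile(top,[3,50,97],axis=0),np.median(top[:,2]))
r=g[g[:,0]<.65];print('rim',len(r),np.percentile(r,[3,25,50,75,97],axis=0))
im=get_image('side');P,uv=pts(im);d=cut_out('side','lens')
for e in d[:3]: print(e['conf'],e['bbox'])
W=(P[:,0]>.64)&(P[:,0]<.71)&(P[:,1]>.29)&(P[:,1]<.36)&(P[:,2]>.232)&(P[:,2]<.262);g=P[W];print(len(g))
f=np.median(g[:,1]);A=np.polyfit(g[:,0],g[:,1],1);res=g[:,1]-np.polyval(A,g[:,0]);k=abs(res)<.006;A=np.polyfit(g[k][:,0],g[k][:,1],1);print('face yaw',np.degrees(np.arctan(A[0])),np.polyval(A,.68),k.sum())
C=P[(P[:,0]>.70)&(P[:,0]<.75)&(P[:,1]>.29)&(P[:,1]<.35)&(((P[:,2]>.05)&(P[:,2]<.21))|((P[:,2]>.28)&(P[:,2]<.31)))]
from scipy.optimize import least_squares
# axis: offset from visible surface
o=least_squares(lambda q:np.hypot(C[:,0]-q[0],C[:,1]-q[1])-.008,[.722,.324],loss='soft_l1',f_scale=.002).x;print('col axis',o,len(C))
E
```

```text
5.0167 [ 0.4715 -0.1368  0.2173]
[290.0, 0.1, 58.8, 420.2]
-0.130 n243 [-0.0079  0.0009 -0.1231] xtop -0.009000146811898892
-0.120 n409 [-0.0086  0.0006 -0.1151] xtop -0.009645333635167789
-0.110 n445 [-0.0096  0.0006 -0.1051] xtop -0.010651626623447036
-0.100 n458 [-0.0096  0.0006 -0.0948] xtop -0.010590184841275873
-0.090 n456 [-0.0097  0.0006 -0.085 ] xtop -0.010656933955384074
-0.080 n441 [-0.0097  0.0002 -0.0749] xtop -0.010805976080614755
-0.070 n439 [-0.0097  0.0003 -0.0651] xtop -0.010702447605235593
-0.060 n408 [-0.0097  0.0003 -0.0551] xtop -0.010684251764003087
-0.050 n404 [-0.0097  0.0003 -0.045 ] xtop -0.010717602342699159
-0.040 n1332 [-0.0134 -0.0001 -0.0344] xtop -0.016967654690161958
-0.030 n1048 [-0.0158 -0.0001 -0.0254] xtop -0.017439735949575656
-0.020 n1179 [-0.0153 -0.0001 -0.0147] xtop -0.017075658447500898
-0.010 n1366 [-0.017  -0.0004 -0.0049] xtop -0.018976858535234363
0.000 n1195 [-0.0186 -0.      0.0045] xtop -0.020329561620873415
0.010 n1024 [-0.0184 -0.      0.0148] xtop -0.02021098010810655
0.020 n914 [-0.0184 -0.0004  0.0247] xtop -0.0200346069062243
0
[... 179 characters left out ...]
271484775
19Traceback (most recent call last):
  File "<stdin>", line 12, in <module>
    return _quantile_unchecked(
        a, q, axis, out, overwrite_input, method, keepdims, weights)
    return _ureduce(a,
                    func=_quantile_ureduce_func,
    ...<5 lines>...
                    overwrite_input=overwrite_input,
                    method=method)
    r = func(a, **kwargs)
    result = _quantile(arr,
                       quantiles=q,
    ...<2 lines>...
                       out=out,
                       weights=wgt)
    slices_having_nans = np.isnan(arr[-1, ...])
                                  ~~~^^^^^^^^^
IndexError: index -1 is out of bounds for axis 0 with size 0
```

```bash
python3 - <<'E'
from h import *
from scipy.optimize import least_squares
im=get_image('scene');P,uv=pts(im)
B=(P[:,0]>.60)&(P[:,0]<.76)&(P[:,1]>.27)&(P[:,1]<.40)&(P[:,2]>.2)&(P[:,2]<.29);g=P[B];u=uv[B];print('scene',len(g),u.min(0),u.max(0))
top=g[(g[:,2]>.264)&(g[:,0]>.65)];
if len(top): print('top',len(top),np.percentile(top,[3,50,97],axis=0))
r=g[g[:,0]<.65];print('rim',len(r),np.percentile(r,[3,25,50,75,97],axis=0))
im=get_image('side');P,uv=pts(im)
W=(P[:,0]>.655)&(P[:,0]<.70)&(P[:,1]>.29)&(P[:,1]<.36)&(P[:,2]>.232)&(P[:,2]<.262);g=P[W];print(len(g))
A=np.polyfit(g[:,0],g[:,1],1);res=g[:,1]-np.polyval(A,g[:,0]);k=abs(res)<.006;A=np.polyfit(g[k][:,0],g[k][:,1],1);print('face yaw',np.degrees(np.arctan(A[0])),np.polyval(A,.68),k.sum())
C=P[(P[:,0]>.70)&(P[:,0]<.75)&(P[:,1]>.29)&(P[:,1]<.35)&(((P[:,2]>.05)&(P[:,2]<.21))|((P[:,2]>.28)&(P[:,2]<.31)))]
o=least_squares(lambda q:np.hypot(C[:,0]-q[0],C[:,1]-q[1])-.008,[.722,.324],loss='soft_l1',f_scale=.002).x;print('col axis',o,len(C))
for yaw in (-6.5,-8,-10,-12):
    a=np.radians(yaw);f=np.array([-np.cos(a),-np.sin(a)]);print(yaw,'lens',o+.096*f,'focus',o+.216*f)
    L=np.r_[o+.096*f,.247]
    for c in ('side','scene'):
        i=get_image(c) if False else im
    q=im['R']@L+im['t'];K=im['intrinsics'];print(K[:2,:2].diagonal()*q[:2]/q[2]+K[:2,2])
im=get_image('scene')
for yaw in (-6.5,-8,-10,-12):
    a=np.radians(yaw);f=np.array([-np.cos(a),-np.sin(a)]);L=np.r_[o+.096*f,.247]
    q=im['R']@L+im['t'];K=im['intrinsics'];print(yaw,K[:2,:2].diagonal()*q[:2]/q[2]+K[:2,2])
E
```

```text
scene 560 [263 119] [291 143]
top 192 [[0.6516 0.3076 0.2647]
 [0.6735 0.3258 0.2716]
 [0.7013 0.3508 0.2741]]
rim 161 [[0.6278 0.3175 0.2359]
 [0.6315 0.3231 0.247 ]
 [0.6352 0.3276 0.2551]
 [0.644  0.3345 0.2626]
 [0.6497 0.3525 0.2683]]
155
face yaw -10.201413575113614 0.3072264708433633 142
col axis [0.7228 0.3229] 316
-6.5 lens [0.6274 0.3338] focus [0.5082 0.3474]
[332.6376 159.5157]
-8 lens [0.6278 0.3363] focus [0.5089 0.353 ]
[332.6501 159.3055]
-10 lens [0.6283 0.3396] focus [0.5101 0.3604]
[332.7011 159.0272]
-12 lens [0.6289 0.3429] focus [0.5115 0.3678]
[332.791  158.7518]
-6.5 [264.9809 136.2727]
-8 [264.6293 135.8762]
-10 [264.1995 135.3423]
-12 [263.8148 134.8031]
```

Screwdriver is level in the jaws, with the tip at tool (-7, 1, -131) mm. Camera yaw is about -9°, lens about (0.628, 0.338, 0.248) and focus about (0.5095, 0.357, 0.248). That needs a TCP of about (0.489, 0.227, 0.241) and a +60° turn. I rotate mostly before approaching.

```bash
python3 -m crank '[1,0,1,1,7, 1,0,3,2,14, 1,0,5,2.4,21, 1,0.5,7,2.4,28, 1,0.5,9,2.4,35]' 80;python3 -m crank '[1,0.4,3,0,7, 1,0.8,6,0,14, 1,1.2,9,0,20, 1,1.2,12,0,25, 1,1.2,15,0,25]'
python3 - <<'E'
from h import *
s=observe();Rm=Ro.from_quat(s['ee_rot']).as_matrix();print(s['tcp_pos'],s['tcp_pos']+Rm@[-.007,.001,-.131],-Rm[:,2],s['gripper_width'],s['joints'])
E
```

```text
time: 5.78
tcp_pos: [0.4779, -0.0461, 0.243]
ee_rot: [0.624, 0.333, -0.623, 0.334]
force: [-0.1, -0.7, -1.3]
gripper_width: 0.0247
time: 6.2
tcp_pos: [0.4891, 0.1044, 0.2424]
ee_rot: [0.537, 0.46, -0.537, 0.46]
force: [-0.1, -0.1, -0.6]
gripper_width: 0.0241
[0.4891 0.1044 0.2424] [0.5102 0.2337 0.2495] [0.1537 0.9881 0.0002] 0.024114038739527537 [-0.2087  0.204  -0.0428  1.6228  0.009   1.3145 -0.4072]
```

```bash
python3 -m crank '[1,0,2,0,0, 1,0,5,0,0, 1,0,8,0,0, 1,0,10.5,0,0, 1,0,12.2,0,0]' 80;python3 -m crank '[1,0,0,0,0, 1,0,0,0,0, 1,0,0,0,0]'
python3 - <<'E'
from h import *
s=observe();Rm=Ro.from_quat(s['ee_rot']).as_matrix();print(s['tcp_pos'],s['tcp_pos']+Rm@[-.007,.001,-.131],-Rm[:,2],s['gripper_width'],s['force'])
for c in ['scene','side']:
    im=get_image(c);save(im,c+'4');K=im['intrinsics']
    x,y,w,h=(160,80,160,120) if c=='scene' else (270,120,110,80)
    v=cv2.resize(im['color'][y:y+h,x:x+w,::-1],None,fx=5,fy=5,interpolation=cv2.INTER_NEAREST)
    def pr(X):
        q=im['R']@X+im['t'];return K[:2,:2].diagonal()*q[:2]/q[2]+K[:2,2]
    for X,colr in [([.5095,.3567,.248],(0,255,0)),([.628,.338,.248],(255,0,255)),(s['tcp_pos']+Rm@[-.007,.001,-.131],(255,255,0))]:
        p=pr(np.array(X));print(c,p);cv2.circle(v,tuple(int(t) for t in (p-[x,y]+.5)*5),4,colr,1)
    cv2.imwrite('pics/%s_z4.png'%c,v)
    for d in cut_out(c,'screwdriver')[:1]:
        S=pts(im,d['mask'])[0];S=S[(S[:,2]>.2)&(S[:,2]<.28)];i=S[:,1].argmax();print(c,d['bbox'],'tip',S[i],axis(S[:,1::-1])[3:],np.polyfit(S[:,1],S[:,2],1))
im=get_image('wrist');save(im,'wrist4')
E
```

```text
time: 6.62
tcp_pos: [0.4882, 0.2287, 0.2423]
ee_rot: [0.537, 0.461, -0.536, 0.46]
force: [0.3, 0.5, -1.7]
gripper_width: 0.0246
time: 6.87
tcp_pos: [0.4894, 0.2236, 0.2422]
ee_rot: [-0.538, -0.458, 0.538, -0.459]
force: [-0.1, 0.2, -1.0]
gripper_width: 0.0242
[0.4894 0.2236 0.2422] [0.511  0.3528 0.249 ] [ 0.1578  0.9875 -0.0015] 0.024161581946888742 [-0.0899  0.1983 -0.9755]
scene [218.6254 143.3344]
scene [264.3776 135.2444]
scene [219.8062 143.4296]
scene [230.8, 160.2, 19.2, 25.0] tip [0.4975 0.252  0.2583] (array([0.1673, 0.4796]), array([0.2515, 0.4956])) [0.0809 0.2401]
side [292.5164 157.2652]
side [332.6777 158.8321]
side [293.092 157.257]
side [284.0, 163.3, 8.0, 16.6] tip [0.492  0.2481 0.2533] (array([0.1614, 0.4824]), array([0.2456, 0.4977])) [0.1149 0.2316]
```

View pics/scene_z4.png

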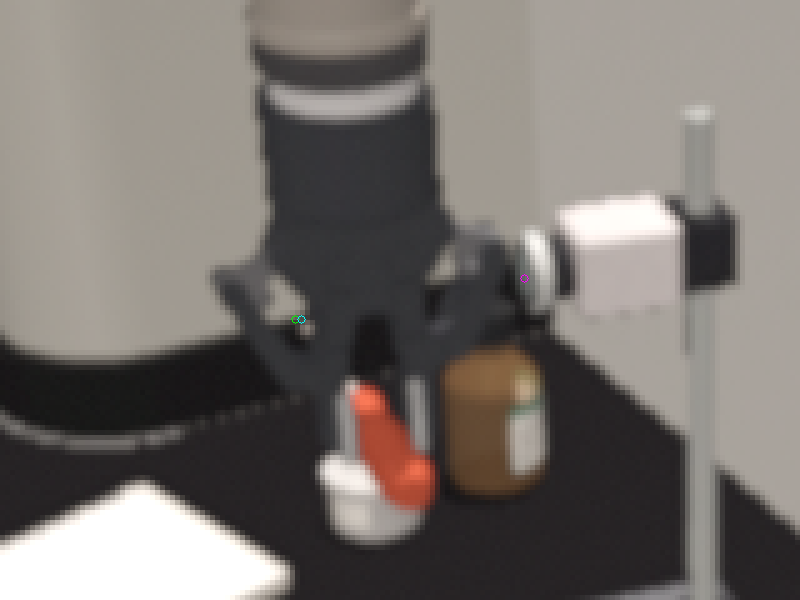

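View pics/side_z4.png

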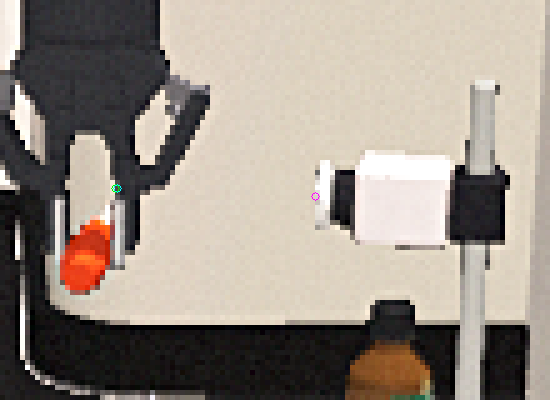

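View pics/wrist4.png

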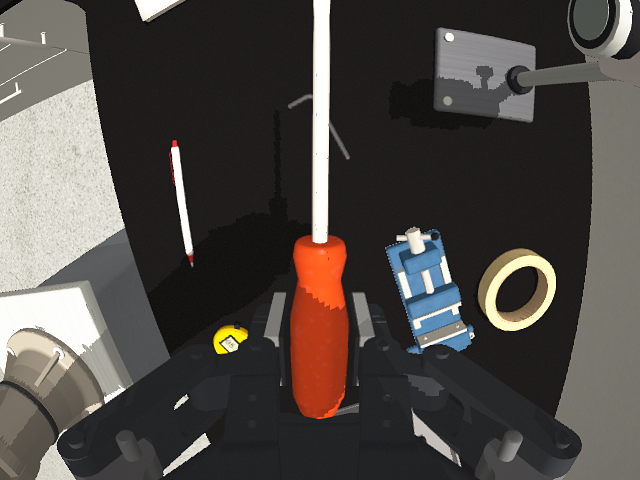

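The wrist view also shows the lens (glass at about (590, 18)) and the stand's foot, so I can measure the lens against the screwdriver directly in the tool frame. The handle sits firmly in the jaws and the shaft is straight at column 320.

```bash
python3 - <<'E'
from h import *
from scipy.optimize import least_squares
s=observe();im=get_image('wrist');print(s['tcp_pos'])
P,uv=wpts(im,s);col=im['color'][uv[:,1],uv[:,0]].astype(int)
R=(P[:,2]>.2)&(P[:,2]<.3)&(P[:,0]>.56)&(P[:,0]<.78)&(P[:,1]>.25)&(P[:,1]<.42)&(uv[:,1]<130)
g=P[R];u=uv[R];print(len(g),g.min(0),g.max(0))
v=cv2.resize(im['color'][0:130,420:640,::-1],None,fx=3.5,fy=3.5,interpolation=cv2.INTER_NEAREST);cv2.imwrite('pics/w5.png',v)
f=g[g[:,0]<.645];print('front n',len(f),np.percentile(f,[2,25,50,75,98],axis=0))
A=np.c_[f[:,1],f[:,2],np.ones(len(f))]
k=np.ones(len(f),bool)
for _ in range(6):
    c=np.linalg.lstsq(A[k],f[k,0],rcond=None)[0];r=f[:,0]-A@c;k=abs(r)<.003
print('front plane x=a y+b z+c',c,'yaw',np.degrees(np.arctan(-c[0])) ,k.sum(),np.percentile(f[k],[1,50,99],axis=0))
F=P[(abs(P[:,2]-.012)<.005)&(P[:,0]>.58)&(P[:,0]<.82)&(P[:,1]>.25)&(P[:,1]<.45)];print('foot',len(F))
h=cv2.minAreaRect(F[:,:2].astype(np.float32));print(h,cv2.boxPoints(h))
C=P[(P[:,2]>.03)&(P[:,2]<.2)&(P[:,0]>.69)&(P[:,0]<.76)&(P[:,1]>.28)&(P[:,1]<.36)]
o=least_squares(lambda q:np.hypot(C[:,0]-q[0],C[:,1]-q[1])-.008,[.722,.324],loss='soft_l1',f_scale=.002).x;print('col',o,len(C))
Sd=P[(abs(uv[:,0]-321)<4)&(uv[:,1]<3)];print('shaft at image top',np.median(Sd,0))
E
```

```text
[0.4894 0.2238 0.2424]
4854 [0.624  0.3106 0.2283] [0.6775 0.3531 0.2717]
front n 3781 [[0.6256 0.3231 0.2335]
 [0.6274 0.3294 0.2476]
 [0.6288 0.3354 0.2573]
 [0.6315 0.3415 0.2645]
 [0.6439 0.3493 0.2697]]
front plane x=a y+b z+c [0.1398 0.026  0.5744] yaw -7.958298121293482 2757 [[0.6252 0.3234 0.2319]
 [0.628  0.337  0.2532]
 [0.6314 0.3508 0.2698]]
foot 7370
((0.6878380179405212, 0.3318350613117218), (0.09083924442529678, 0.12003768235445023), 79.59674072265625) [[0.6206 0.298 ]
 [0.7387 0.2763]
 [0.7551 0.3657]
 [0.637  0.3873]]
col [0.7232 0.3254] 1434
shaft at image top [0.5102 0.3476 0.25  ]
```

View pics/w5.png

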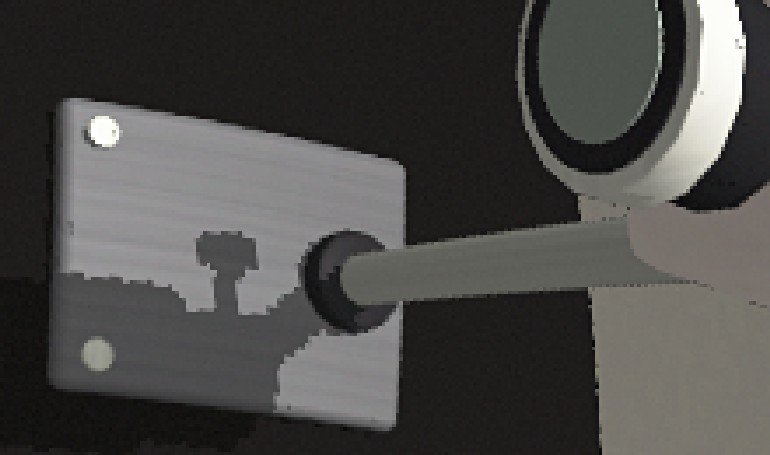

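The foot fits 120 x 91 mm at yaw -10.4° and the column and rim agree, so the focus is about (0.510, 0.3605, 0.2485). The tip is at about (0.511, 0.353, 0.249). I nudge 0.7 cm in y and turn -1°.

```bash
python3 -m crank '[1,-0.2,0.4,0,-1, 1,-0.2,0.7,0,-1, 1,-0.2,0.7,0,-1, 1,-0.2,0.7,0,-1, 1,-0.2,0.7,0,-1]' 80;python3 -m crank '[1,0,0,0,0, 1,0,0,0,0, 1,0,0,0,0, 1,0,0,0,0, 1,0,0,0,0]'
python3 - <<'E'
from h import *
s=observe();Rm=Ro.from_quat(s['ee_rot']).as_matrix();t=s['tcp_pos']+Rm@[-.007,.001,-.131];print(s['tcp_pos'],t,-Rm[:,2],s['gripper_width'],s['force'],abs(s['joint_velocities']).max())
print('err',t-[.510,.3605,.2485])
im=get_image('wrist');d=cut_out('wrist','screwdriver')[0]
S,uv=wpts(im,s,d['mask']);T=(S-s['tcp_pos'])@Rm
for lo in (-.12,-.1,-.05,.01,.04):
    m=(T[:,2]>=lo)&(T[:,2]<lo+.01)&(abs(T[:,0])<.06);print(np.median(T[m],0))
T=T[(abs(T[:,0])<.06)&(abs(T[:,1])<.03)];print('butt',np.percentile(T[:,2],99.8))
for c in ['side']:
    im=get_image(c);save(im,c+'6')
    for n in ['marker_1','tweezers']:
        for d in cut_out(c,n)[:2]: print(n,d['conf'],d['bbox'],np.median(pts(im,d['mask'])[0],0))
E
```

```text
time: 7.58
tcp_pos: [0.4871, 0.2318, 0.2423]
ee_rot: [-0.542, -0.454, 0.542, -0.455]
force: [0.1, -0.8, -1.5]
gripper_width: 0.0244
time: 8.0
tcp_pos: [0.487, 0.232, 0.2423]
ee_rot: [-0.542, -0.455, 0.542, -0.455]
force: [0.1, -0.2, -1.7]
gripper_width: 0.0242
[0.487  0.232  0.2423] [0.5108 0.3608 0.2493] [ 0.1737  0.9848 -0.    ] 0.024183459846909946 [ 0.0984 -0.2246 -1.663 ] 0.0014281234223480648
err [0.0008 0.0003 0.0008]
[-0.0087  0.0009 -0.1148]
[-0.0096  0.0009 -0.0948]
[-0.0098  0.0003 -0.045 ]
[-0.0185 -0.0001  0.0149]
[-0.0174 -0.0001  0.044 ]
butt 0.04913062091632589
marker_1 0.94 [282.1, 311.6, 57.5, 16.8] [ 0.5272 -0.1915  0.0145]
marker_1 0.61 [288.8, 327.2, 63.0, 16.6] [ 0.543  -0.2528  0.0148]
tweezers 0.73 [303.3, 345.6, 54.9, 15.1] [ 0.5539 -0.311   0.0067]
```

Everything checks out: the tip is about 1 mm from the estimated focus, the screwdriver is level, and the arm is still. The other tools haven't moved.

```bash
python3 -c "
from workcell import *
print(close_job())"
```

```text
the job is handed in; nothing more can be done
None
```

I picked the red screwdriver out of the tray and am holding it level in front of the inspection camera, blade to the left. I handed the job in at about 8 s; no verdict was reported.

**Last checks**
- **Tip position:** about 1 mm from my estimate of the focus at (0.510, 0.3605, 0.2485).
- **Shaft:** level in the jaws, at 80° in the world, which is square to the camera's measured yaw of about -10°.
- **Grip:** steady at 24 mm opening and 80 N, with the arm still.
- **Other tools:** the markers read the same as before the grasp to within a few mm, and the tweezers lie where they were. The arm made no contact with the camera.

**What disagreed or stayed unchecked**
- **Camera yaw:** the readings ranged from -6.5° to -10.4° (foot from the side -6.5°, lens front -8°, body side -10.2°, foot from the wrist -10.4°). I used about -10°. If that is off, the focus could be up to about 13 mm out at the extreme, and more likely a few mm.
- **Blade tip:** the very tip was outside the wrist picture at the end. Its position comes from the handle's ends and the stated 180 mm length, good to about 2 mm. An earlier measurement of the whole screwdriver came out at 176 mm.

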